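# Let the equipment lift down to the shelf

### The arm

A 6-joint arm with a two-finger parallel gripper is mounted at the origin on the work surface. World frame = base frame: x ahead of the robot, y to its left, z up, the work surface at z = 0. Lengths are in mm, angles in rad, forces in N, time in s.
With the tool pointing down it reaches from about 400 to 925 mm from the base axis. Payload 12.5 kg.
Tool frame: the origin (TCP) lies at the very end of the fingers, on their centre line; the grasp point (between the pads) lies 19 mm behind it; z points along the fingers, y is the line along which they close (so a half turn about z gives the same grasp; the last joint's range is limited). The gripper opens to 95 mm and grips with 3 to 60 N. Pads are 20 mm wide; open, the fingers measure 119 mm over their backs; the gripper's body (75 mm by 180 mm) begins 59 mm behind the grasp point.
Start: joints at [-1.324, 0.491, 1.559, -0, 1.092, -0.106], TCP at [215.978, -586.516, 214.661] pointing down, gripper open.
Joint ranges: [-3.1, 3.1], [-0.84, 2.19], [0.05, 2.79], [-1.13, 4.28], [0.06, 2.93], [-2.69, 2.69]. Speed limits (rad/s): [2.22, 2.22, 2.79, 3.14, 3.14, 3.14].

### API

Orientations are given as [roll, pitch, yaw] about the fixed x, y, z axes, in that order (R = Rz(yaw) Ry(pitch) Rx(roll)).
In Python, from cell import state, read_camera, camera_info, job_done gives the robot as it stands.
- The arm moves only by the shell command python3 -m handwheel 'ROWS'. ROWS is a JSON list that holds a single list of rows (three levels of brackets), with 1 to 5 rows, each of 5 numbers: dx, dy, dz in mm, then a turn about the tool's z in rad, then the opening from 0.0 (shut) to 1.0 (fully open); each row is the pose to reach, as a shift and turn from the pose commanded when the command began, along the tool's axes at that moment; what a row does not reach only later rows make up. A row lasts 1/12 s, in which the tool goes at most 41.7 mm and 0.125 rad, less where a joint would pass 70% of its speed; a pose out of reach is approached as far as the arm can. The fingers move at their own pace and stop on an object; the grip force is fixed at half the most. Time passes only in rows, so rows that do not move let the fingers close. It prints the time, the measured TCP pose, the force, the opening and the grip force at its end. Input that does not fit is refused with a message, and nothing moves.
- state(): the state, without advancing time (a new reading comes with each control period).
- read_camera(name): name is "scene" or "top" or "wrist"; returns (picture, depth): 420x560x3 uint8, red, green, blue; 420x560 float32, mm along the optical axis (not along the pixel's ray), 0 where there is no reading.
- camera_info(name): a dict with "vertical_fov" (degrees; the focal length in pixels is half the picture's height over the tangent of half this angle, whatever the lens; pixels are square), "cx", "cy" (the principal point, pixels), "dist_coeffs" ([k1, k2, p1, p2, k3] as OpenCV has them; the pictures are not rectified), "origin" and "attitude" of the camera in the world. Camera axes: x right, y down, z forward; pixel columns grow to the right and rows downward; lengths in mm; the calibration is good to about 2 mm. A picture is of the moment at which its call begins: read the wrist's pose just before it. camera_info takes no time and is no camera call; for the wrist camera it gives the pose at the moment of the call.
- job_done(): hands the job in; it is judged then, once.
The state is a dict: "t": time; "joints": joint angles; "qvel": joint speeds; "tau": joint torques, N m; "eef_pos": TCP position; "tcp_rot": TCP orientation; "ft_force": force on the tool from outside, world axes, zero at the start; "moment": the same for the moment, N m; "opening": opening from 0.0 (shut) to 1.0 (fully open); "grip_force": force on a finger pad.
Only numpy, scipy, OpenCV 4.12 (cv2) and the standard library are available. Lean on these libraries where they do the work, as an engineer would, in place of code of your own. Each camera call takes 0.05 s, during which the arm holds its last target. There are 200 camera calls.

### The job

Let the gateway on the small hydraulic lift down level with the grey shelf beside it, so that it can be slid across: crack the release valve open a fraction of a turn (counter-clockwise from above) so that the tray sinks slowly, never faster than 5 cm per second, and turn the valve back shut, snug on its seat, when the tray is flush with the shelf top. The lift cannot be pumped up again, so do not let it go too low. Do not overtighten the valve, push on the tray or gateway, or disturb anything else on the desk.

Things in the scene. Friction and masses are not known exactly. Their poses are not given: they have to be found in the camera images.
- lift: Hydraulic lift, fixed to the desk: grey plate 200 (x) x 400 (y) mm, its top 16 mm up; dark cylinder, 72 mm across, 85 mm tall; at its -y end a valve block 56 x 60 mm, top at 58 mm. Origin on the table under the cylinder's axis, z up; shelf at its +y; the shut valve's arm points to its -y
- ram (a joint): Ram height in m: 0 down, 0.13 up. The tray's upper face is 0.100 m + this above the table. Tray: aluminium plate 200 (x) x 170 (y) x 10 mm centred over the cylinder, with a black gateway 190 x 150 x 42 mm screwed on it. It only sinks, by its own weight (0.6 to 1.1 kg, unknown)
- tray_edge (a point): Middle of the tray's upper edge on the shelf's side; axes those of the lift
- valve (a joint): Angle of the release valve's stem in rad about its upright axis: 0 shut on its seat (a hard stop), growing counter-clockwise from above, 1.3 fully open. It turns stiffly and stays where it is left: opening takes 3 to 6 N at the post, shutting 6 to 10 N, most near the seat, and a 25 N pinch in which the post must turn adds about 4 N
- valve_arm (a joint): Bend in rad of the valve arm on its stiff sprung hub against the stem: 12 N m per rad, i.e. 0.05 for 10 N at the post, counter-clockwise positive, 0 unloaded. While the stem turns it stays under 0.055; once on the seat the push rises with no more turning: about 11 to 18 N at the post shuts the valve well, over 25 N (0.125) strains it
- valve_axis (a point): Point on the valve's upright axis, 100 mm above the table, at the lift's (0, -0.24). What the valve does: the tray stays put until an angle of 0.12 to 0.6 rad, depending on the load; past it the tray sinks 2 to 3 mm/s faster per 0.01 rad, up to 55 to 110 mm/s. Turning back slows it at once
- post (a point): Middle of the upright steel finger post at the end of the valve arm: 16 mm in diameter, from 77 to 121 mm above the table, this point at 100 mm and 60 mm from the valve's axis. The arm (14 mm wide) lies at 68 to 77 mm. Pinch the post from above or push it sideways; it turns in a light grip. Take the load off before letting go
- riser: Grey laminate shelf on four steel legs beside the tray (15 to 20 mm gap), 240 (x) x 220 (y) x 12 mm, fixed; a small white router stands on its far part. Origin at the middle of its top face; height 120 to 150 mm, different every time; axes those of the lift
- riser_edge (a point): Middle of the shelf's upper edge on the tray's side, at the height of the shelf top
- mouse: Black computer mouse, 100 x 60 x 33 mm, on the desk near the valve; origin at the middle of its underside
- splitter: Small steel signal splitter with brass sockets, 60 x 54 x 16 mm, beside the valve end of the lift; origin at the middle of its underside
- screwdriver: Screwdriver with a black handle, lying in front of the lift; origin at the middle of its underside
- adapter: Black power adapter, 75 x 45 x 32 mm, in front of the lift; origin at the middle of its underside
- phone: Black desk telephone, 200 x 150 x 60 mm, origin at the middle of its underside

How it is judged (in metres and radians):
On the way, in this order (a step that is already met when the one before it is completed fails the run):
1. the valve is cracked open and the tray has sunk by 15 mm (value of joint valve above 0.15 rad and distance of tray_edge from where it was at the start of the episode above 0.015 m).
2. the tray is level with the shelf top and stands still (z of tray_edge in the frame of riser_edge between -0.006 and 0.006 m and velocity of joint ram above -0.003 m/s), for 0.2 s.
At the end, for the whole second after the job is handed in: The tray's upper face is level with the shelf top within 6 mm, at rest, and the valve is shut on its seat (within 0.02 rad) (all of step 2 and value of joint valve below 0.02 rad); the robot touches nothing.
It fails at once if the tray sinks faster than 5 cm per second (velocity of joint ram below -0.05 m/s).
It fails at once if the valve arm is strained: bent by more than 0.125 rad on its hub, over 25 N at the post (value of joint valve_arm below -0.125 rad or value of joint valve_arm above 0.125 rad).
It fails at once if the robot pushes on the tray or the gateway (contact force between any of the fingers, the arm and ram above 2 N).
It fails at once if another thing on the desk is displaced (distance of any of mouse, splitter, screwdriver, adapter, phone from where it was at the start of the episode above 0.03 m).
It also fails if it takes over 72 s, if anything falls off the work surface, if the arm or the gripper's body presses on something with over 40 N, if the wrist force passes 120 N, or if a joint passes its speed limit or range.

## Working session

There is one attempt and no reset: what is moved stays moved. The work goes in short steps, Python scripts to look and compute and a shell command to move; the robot and the scene stay as the last step left them, time stands still between calls to the robot, and variables do not carry over. Pictures are saved under pics/ and viewed, at most 10 in all, crops included, and the job is handed in when it is done.

```bash
ls; mkdir -p pics
cat > h.py <<'E'
import numpy as np, cv2
from cell import state, read_camera, camera_info
from scipy.spatial.transform import Rotation as Ro
def cam(n):
    i=camera_info(n); p,d=read_camera(n); return i,p,d
def K(i):
    f=210/np.tan(np.radians(i["vertical_fov"])/2)
    return np.array([[f,0,i["cx"]],[0,f,i["cy"]],[0,0,1]])
def Rm(i):
    a=np.array(i["attitude"]); return a if a.shape==(3,3) else Ro.from_euler('xyz',a).as_matrix()
def pix2w(i,uv,depth=None,z=None):
    uv=np.array(uv,float).reshape(-1,1,2)
    n=cv2.undistortPoints(uv,K(i),np.array(i["dist_coeffs"],float)).reshape(-1,2)
    r=np.c_[n,np.ones(len(n))]; R=Rm(i); o=np.array(i["origin"])
    if depth is not None: return o+(r*np.array(depth).reshape(-1,1))@R.T
    w=r@R.T; return o+w*((np.array(z)-o[2])/w[:,2])[:,None]
def cloud(i,d):
    v,u=np.mgrid[:420,:560]
    return pix2w(i,np.c_[u.ravel(),v.ravel()],d.ravel()).reshape(420,560,3)
E
python3 - <<'E'
from h import *
print(state())
for n in("scene","top","wrist"):
    i,p,d=cam(n); print(n,i); cv2.imwrite(f"pics/{n}.png",p[:,:,::-1]); np.savez(f"{n}.npz",p=p,d=d,c=cloud(i,d))
a=cv2.imread("pics/scene.png");b=cv2.imread("pics/top.png")
E
```

```text
pics
{'t': 0.0, 'joints': array([-1.32359191e+00,  4.91610132e-01,  1.55946569e+00,  1.77180941e-05,
        1.09168960e+00, -1.05547635e-01]), 'qvel': array([-0.00045419,  0.00053359,  0.00044001, -0.00108527,  0.00074845,
        0.00050071]), 'tau': array([-2.14311141e-03, -6.12648368e+01, -2.58183306e+01,  6.92420430e-02,
        4.83196741e-02, -1.18331259e-04]), 'eef_pos': array([ 215.92111626, -586.25349113,  214.02473659]), 'tcp_rot': array([-3.14042807e+00, -1.39178888e-04,  3.52743792e-01]), 'ft_force': array([ 0.33365665, -0.52675826, -1.04519332]), 'moment': array([-0.01404165, -0.00996478, -0.04239404]), 'grip_force': 0.0, 'opening': 1.0003271628390327}
scene {'vertical_fov': 45.933982139233166, 'cx': 285.0749113417804, 'cy': 208.46970515732733, 'dist_coeffs': array([-0.13664177,  0.        ,  0.        ,  0.        ,  0.        ]), 'origin': array([ 978.2984093 , -754.17136876, 1037.6926261 ]), 'attitude': array([-2.42712336,  0.01358088,  0.55661859])}
top {'vertical_fov': 44.35252067747996, 'cx': 282.8503952285522, 'cy': 204.32122137644723, 'dist_coeffs': array([-0.19528514,  0.        ,  0.        ,  0.        ,  0.        ]), 'origin': array([ 244.08437782, -113.65429146, 1528.52466505]), 'attitude': array([-2.93468549e+00,  3.08195716e-04, -1.45260295e+00])}
wrist {'vertical_fov': 63.43531838225807, 'cx': 272.28767371989085, 'cy': 209.24879390054838, 'dist_coeffs': array([-0.04468138,  0.        ,  0.        ,  0.        ,  0.        ]), 'origin': array([ 293.05008651, -557.01331479,  384.33515752]), 'attitude': array([ 2.84449253e+00,  8.31657467e-04, -1.21922436e+00])}
```

View pics/scene.png

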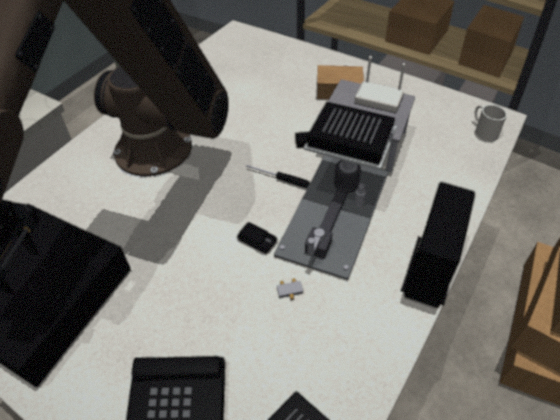

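View pics/top.png

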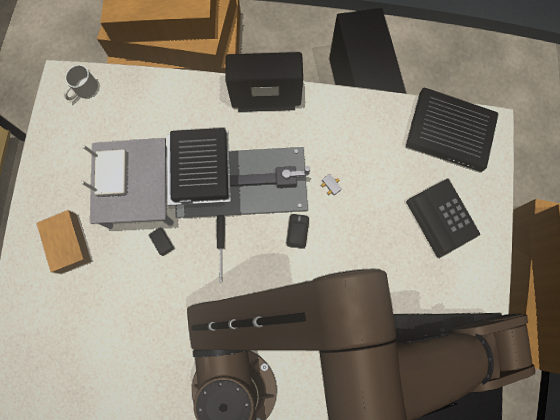

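The top view shows the shelf at (130,180), the gateway at (199,163), the lift plate out to x≈308 and the valve at about (290,175). The mouse is at (298,231) and the splitter at (331,184). I'll enlarge both views.

Run:
```python
from h import *
a=cv2.imread("pics/top.png")[120:230,80:350]; b=cv2.imread("pics/scene.png")[80:290,230:430]
a=cv2.resize(a,(800,326),interpolation=cv2.INTER_CUBIC); cv2.imwrite("pics/topc.png",a)
t=cv2.imread("pics/top.png")[140:220,265:345]; t=cv2.resize(t,(400,400),interpolation=cv2.INTER_CUBIC)
s=cv2.imread("pics/scene.png")[205:285,280:360]; s=cv2.resize(s,(400,400),interpolation=cv2.INTER_CUBIC)
cv2.imwrite("pics/valve.png",np.hstack([t,s]))
# heights from depth
c=np.load("top.npz")["c"]
for u,v in [(130,210),(160,160),(199,140),(220,200),(240,205),(293,160),(290,176),(305,173)]:
    print(u,v,c[v,u].round(1))
c=np.load("scene.npz")["c"]
for u,v in [(350,92),(400,120),(395,140),(345,130),(330,255),(318,237),(320,220)]:
    print(u,v,c[v,u].round(1))
```

```text
130 210 [467.1 344.2 138.9]
160 160 [621.2 284.2 135.9]
199 140 [660.2 160.2 236.9]
220 200 [513.6  86.7 196.9]
240 205 [541.9  51.7  16.7]
293 160 [700.6 -90.2  15.8]
290 176 [635.3 -87.9  67.7]
305 173 [ 641.2 -130.2   98. ]
350 92 [476.1 404.7 137.2]
400 120 [659.9 359.4 137.2]
395 140 [679.1 281.5 127.9]
345 130 [595.  122.3 240.9]
330 255 [677.6 -82.4  16.1]
318 237 [644.6 -90.3  77.2]
320 220 [600.    4.2  16.7]
```

View pics/topc.png

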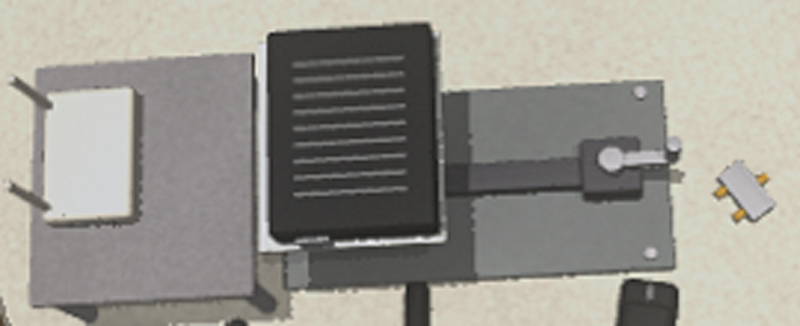

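View pics/valve.png

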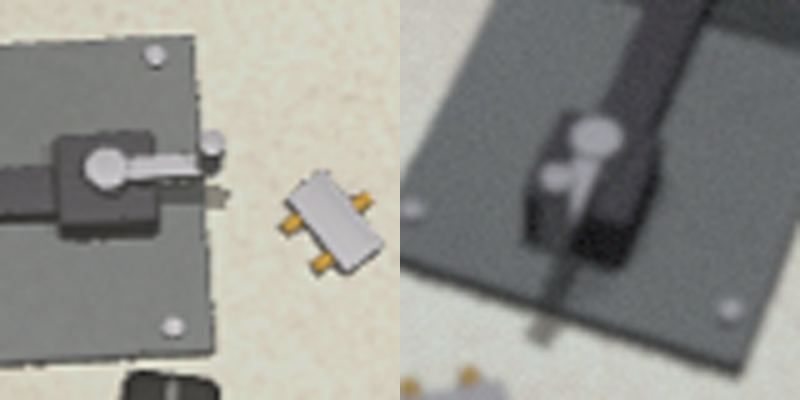

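The enlarged crops put the post top at (307,168) in the top view and (311,241) in the scene view. The plate's right-edge corners are at (303,147) and (307,210), and the hub is at (286.5,173.5).

```bash
cat > m.py <<'E'
from h import *
it,is_=camera_info("top"),camera_info("scene")
f=lambda x,y,u0,v0:((x+.5)/5-.5+u0,(y+.5)/5-.5+v0)
pt=pix2w(it,[f(211,142,265,140)],z=[121.])[0]; ps=pix2w(is_,[f(155,178,280,205)],z=[121.])[0]
print("post top",pt.round(1),ps.round(1))
c=pix2w(it,[f(193,37,265,140),f(213,353,265,140)],z=[16.,16.]); print("corners",c.round(1),np.linalg.norm(c[0]-c[1]))
x=(c[0]-c[1]); print("lift yaw",np.arctan2(x[1],x[0]), "mid",c.mean(0))
h=pix2w(it,[f(107,168,265,140)],z=[80.])[0]; hs=pix2w(is_,[f(197,137,280,205)],z=[80.])[0]; print("hub",h.round(1),hs.round(1))
for n in("top","scene"):
    C=np.load(n+".npz")["c"]; P=C.reshape(-1,3)
    near=P[(np.hypot(*(P[:,:2]-pt[:2]).T)<25)&(P[:,2]>90)&(P[:,2]<140)]
    hb=P[(np.hypot(*(P[:,:2]-h[:2]).T)<25)&(P[:,2]>72)&(P[:,2]<140)]
    print(n,len(near),near.mean(0).round(1),near[:,2].max(),"hub",hb.mean(0).round(1),hb[:,2].max())
    # shelf top and tray
    s=P[(P[:,2]>115)&(P[:,2]<155)&(P[:,1]>200)&(P[:,1]<430)&(P[:,0]>400)&(P[:,0]<760)]
    print("shelf z",np.percentile(s[:,2],[5,25,50,75,95]).round(1),s[:,:2].min(0),s[:,:2].max(0))
    s=P[(P[:,2]>180)&(P[:,2]<300)&(P[:,1]>60)&(P[:,1]<260)&(P[:,0]>450)&(P[:,0]<760)]
    print("tray/gw hist",np.histogram(s[:,2],np.arange(180,300,4)))
E
python3 m.py
```

```text
post top [ 650.  -133.4  121. ] [ 649.8 -137.7  121. ]
corners [[ 745.8 -116.7   16. ]
 [ 550.  -150.3   16. ]] 198.65201661369616
lift yaw 0.16967545217523436 mid [ 647.94273246 -133.49460458   16.        ]
hub [639.  -75.5  80. ] [640.1 -77.5  80. ]
top 38 [ 646.6 -133.1  117.2] 130.19646430265516 hub [638.3 -79.5  80.5] 88.96957816866711
shelf z [132.5 135.5 137.6 139.7 142.9] [422.14255878 239.59111181] [688.09048462 429.88759314]
tray/gw hist (array([   0,    3,   26,  121,  250,   90,   26,   24,   28,   28,   36,
         48,   41,  344, 1753, 1559,  253,    5,    0,    0,    0,    0,
          0,    0,    0,    0,    0,    0,    0]), array([180, 184, 188, 192, 196, 200, 204, 208, 212, 216, 220, 224, 228,
       232, 236, 240, 244, 248, 252, 256, 260, 264, 268, 272, 276, 280,
       284, 288, 292, 296]))
scene 80 [ 652.5 -139.5  110.6] 123.35278996498255 hub [642.1 -81.7  79.2] 86.0828380139601
shelf z [132.2 134.6 136.3 138.4 149.7] [422.77143769 273.11868944] [689.50687826 429.93459866]
tray/gw hist (array([   0,   31,   74,  179,  170,   74,   98,   98,   93,  123,   99,
        116,   99,  391, 2098,  452,    3,    0,    0,    0,    0,    0,
          0,    0,    0,    0,    0,    0,    0]), array([180, 184, 188, 192, 196, 200, 204, 208, 212, 216, 220, 224, 228,
       232, 236, 240, 244, 248, 252, 256, 260, 264, 268, 272, 276, 280,
       284, 288, 292, 296]))
```

Both cameras agree: post at about (650,-135.5), valve axis at about (639.7,-76.5), lift yaw about 0.17. The shelf top is at about 137 mm and the tray at about 197 mm. Next I'll move above the post and turn the tool so that its closing line lies along the post's tangent.

```bash
python3 -m handwheel '[[[37, -18, 0, 0, 1], [74, -36, 0, 0, 0.8], [111, -54, 0, 0, 0.6], [148, -72, 0, 0, 0.6], [185, -90, 0, 0, 0.6]]]'
python3 -m handwheel '[[[37, -18, 0, 0, 0.6], [74, -36, 0, 0, 0.6], [111, -54, 0, 0, 0.6], [148, -72, 0, 0, 0.6], [185, -90, 0, 0, 0.6]]]'
python3 -m handwheel '[[[37, -18, 0, 0, 0.6], [74, -36, 0, 0, 0.6], [111, -54, 0, 0, 0.6], [148, -72, 0, 0, 0.6], [193, -93, 0, 0, 0.6]]]'
python3 -m handwheel '[[[0, 0, 0, -0.12, 0.6], [0, 0, 0, -0.24, 0.6], [0, 0, 0, -0.36, 0.6], [0, 0, 0, -0.48, 0.6], [0, 0, 0, -0.6, 0.6]]]'
python3 -m handwheel '[[[0, 0, 0, -0.12, 0.6], [0, 0, 0, -0.24, 0.6], [0, 0, 0, -0.36, 0.6], [0, 0, 0, -0.48, 0.6], [0, 0, 0, -0.6, 0.6]]]'
python3 -m handwheel '[[[0, 0, 0, -0.12, 0.6], [0, 0, 0, -0.187, 0.6], [0, 0, 0, -0.187, 0.6], [0, 0, 0, -0.187, 0.6]]]'
python3 - <<'E'
from h import *
s=state(); print(s["eef_pos"],s["tcp_rot"],s["joints"],s["opening"])
i,p,d=cam("wrist"); cv2.imwrite("pics/w1.png",p[:,:,::-1]); print(i["origin"],i["attitude"]); np.savez("w1.npz",d=d,c=cloud(i,d)); np.save("w1i.npy",i,allow_pickle=True)
E
```

```text
t: 0.57
eef_pos: [359.4, -436.6, 214.5]
tcp_rot: [-3.141, 0.0, 0.352]
ft_force: [0.4, -1.0, 0.3]
opening: 0.777
grip_force: 0.0
t: 0.98
eef_pos: [502.1, -288.0, 214.6]
tcp_rot: [-3.142, 0.0, 0.353]
ft_force: [-0.2, -1.1, -0.2]
opening: 0.6
grip_force: 0.0
t: 1.4
eef_pos: [645.4, -139.6, 214.5]
tcp_rot: [-3.141, 0.0, 0.353]
ft_force: [0.9, -1.3, 0.7]
opening: 0.6
grip_force: 0.0
t: 1.82
eef_pos: [644.3, -141.2, 214.2]
tcp_rot: [-3.141, 0.0, 0.959]
ft_force: [-0.2, -0.2, -0.4]
opening: 0.6
grip_force: 0.0
t: 2.23
eef_pos: [644.2, -141.4, 214.3]
tcp_rot: [-3.141, -0.0, 1.559]
ft_force: [0.0, -0.4, 0.6]
opening: 0.599
grip_force: 0.0
t: 2.57
eef_pos: [644.3, -141.5, 214.4]
tcp_rot: [-3.141, -0.0, 1.737]
ft_force: [0.3, 0.6, 0.4]
opening: 0.599
grip_force: 0.0
[ 644.28137986 -141.46021999  214.41338801] [-3.14125545e+00 -5.79540304e-05  1.73734781e+00] [-3.16161364e-01  5.41501284e-01  1.46707491e+00 -1.16127290e-04
  1.13334203e+00 -4.82663642e-01] 0.5986159692609652
[629.55687159 -58.71531369 384.61863233] [ 2.84403342e+00 -6.41649262e-05  1.65308331e-01]
```

View pics/w1.png

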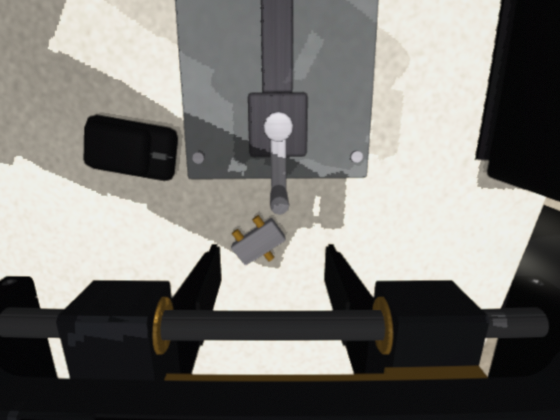

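The wrist view shows the post top at about (280,206) and the hub at (278.5,126), with the plate edges square to the image.

Run:
```python
from h import *
i=np.load("w1i.npy",allow_pickle=True).item(); s=state()
P=pix2w(i,[(280,206),(278.5,126),(188,179),(367,177)],z=[121.,86.,16.,16.]); print(P.round(1))
c=np.load("w1.npz")["c"]; print(c[204,280].round(1),c[124,279].round(1))
x=P[3]-P[2]; print("yaw",np.arctan2(x[1],x[0]),np.linalg.norm(x)); a=P[0]-P[1]; print(np.arctan2(a[0],-a[1]),np.hypot(*a[:2]))
R=Ro.from_euler('xyz',s["tcp_rot"]).as_matrix()
print("shift tool",(R.T@(np.r_[P[0][:2],83]-s["eef_pos"])).round(1))
```

```text
[[ 648.6 -134.7  121. ]
 [ 637.6  -74.5   86. ]
 [ 550.3 -151.    16. ]
 [ 745.4 -116.1   16. ]]
[ 648.3 -133.   121.1] [637.9 -73.1  80.3]
yaw 0.17679913449910006 198.2296432267991
0.18023983954827372 61.161997872477606
shift tool [  5.9   5.4 131.5]
```

```bash
python3 -m handwheel '[[[6, 5, 30, 0, 0.6], [6, 5, 50, 0, 0.5], [6, 5, 70, 0, 0.4], [6, 5, 90, 0, 0.4], [6, 5, 90, 0, 0.4]]]'
python3 -m handwheel '[[[0, 0, 15, 0, 0.4], [0, 0, 30, 0, 0.4], [0, 0, 41, 0, 0.4], [0, 0, 41, 0, 0.4], [0, 0, 41, 0, 0.4]]]'
python3 -m handwheel '[[[0, 0, 0, 0, 0.25], [0, 0, 0, 0, 0.22], [0, 0, 0, 0, 0.2], [0, 0, 0, 0, 0.2], [0, 0, 0, 0, 0.2]]]'
```

```text
t: 3.03
eef_pos: [646.6, -134.2, 120.8]
tcp_rot: [-3.136, -0.003, 1.738]
ft_force: [0.5, 0.2, -1.0]
opening: 0.412
grip_force: 0.0
t: 3.45
eef_pos: [648.4, -134.8, 84.0]
tcp_rot: [-3.141, -0.0, 1.739]
ft_force: [0.4, 0.4, -0.2]
opening: 0.398
grip_force: 0.0
t: 3.87
eef_pos: [648.4, -134.8, 84.0]
tcp_rot: [3.141, 0.0, 1.74]
ft_force: [0.6, 0.1, -0.1]
opening: 0.205
grip_force: 0.0
```

```bash
python3 -m handwheel '[[[0, 0, 0, 0, 0.18], [0, 0, 0, 0, 0.16], [0, 0, 0, 0, 0.12], [0, 0, 0, 0, 0.12], [0, 0, 0, 0, 0.12]]]'
python3 - <<'E'
from h import *
s=state(); print(s["eef_pos"],s["ft_force"],s["moment"],s["grip_force"],s["opening"])
i,p,d=cam("wrist"); cv2.imwrite("pics/w2.png",p[:,:,::-1])
E
```

```text
t: 4.28
eef_pos: [648.5, -134.7, 83.8]
tcp_rot: [3.141, 0.0, 1.74]
ft_force: [0.3, 0.8, 1.0]
opening: 0.163
grip_force: 30.0
[ 648.45456656 -134.72641344   83.75657222] [0.31688634 0.77271876 0.97731417] [-0.00826767 -0.2528882  -0.00273686] 30.000160038471222 0.16271197661365416
```

View pics/w2.png

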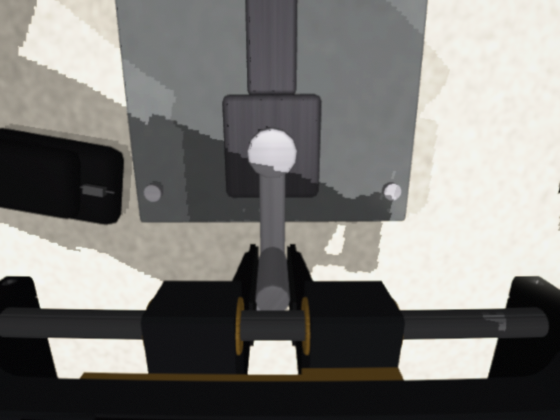

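The post is pinched at a grip of 30 N, with the opening reading about 15.5 mm. Before opening the valve I'll write a tray-height measurement and check it.

```bash
cat > tray.py <<'E'
from h import *
import sys
A=np.array([638.3,-75.5]); y=0.175; ex=np.array([np.cos(y),np.sin(y)]); ey=np.array([-ex[1],ex[0]]); O=A+240*ey
def tray(n="top"):
    i,p,d=cam(n); C=cloud(i,d).reshape(-1,3)[d.ravel()>0]; L=(C[:,:2]-O)@np.c_[ex,ey]; z=C[:,2]
    def med(m): v=z[m]; return (np.median(v),len(v)) if len(v) else (np.nan,0)
    g=med((abs(L[:,0])<85)&(abs(L[:,1])<65)&(z>130)&(z<260))
    s=med((abs(L[:,0])<110)&(L[:,1]>110)&(L[:,1]<160)&(z>115)&(z<156))
    return g,s
def rep(cams=("top",)):
    s=state(); a=s["tcp_rot"][2]
    tg=np.array([np.sin(a),-np.cos(a)]); f=s["ft_force"][:2]
    print("t%.2f yaw %.3f Ftan %.1f Frad %.1f grip %.0f"%(s["t"],a,f@tg,f@[np.cos(a),np.sin(a)],s["grip_force"]))
    for n in cams:
        g,h=tray(n); print(n,"tray-shelf %.1f (gw %.1f n%d shelf %.1f n%d)"%(g[0]-42-h[0],g[0],g[1],h[0],h[1]))
if __name__=="__main__": rep(sys.argv[1:] or ("top",))
E
python3 tray.py top scene top scene
```

```text
t4.33 yaw 1.740 Ftan 2.1 Frad 0.2 grip 30
top tray-shelf 59.8 (gw 239.9 n1616 shelf 138.1 n632)
scene tray-shelf 60.8 (gw 238.2 n1773 shelf 135.4 n71)
top tray-shelf 60.6 (gw 240.0 n1615 shelf 137.5 n628)
scene tray-shelf 60.4 (gw 238.1 n1771 shelf 135.7 n72)
```

```bash
python3 -m handwheel '[[[0.1, 3.6, 0, -0.06, 0.12], [0.4, 7.2, 0, -0.12, 0.12], [0.4, 7.2, 0, -0.12, 0.12], [0.4, 7.2, 0, -0.12, 0.12]]]'; python3 tray.py top top
```

```text
t: 4.87
eef_pos: [655.2, -133.1, 83.7]
tcp_rot: [-3.141, 0.0, 1.858]
ft_force: [0.2, 0.1, 3.6]
opening: 0.165
grip_force: 30.0
t4.87 yaw 1.858 Ftan 0.2 Frad 0.1 grip 30
top tray-shelf 60.0 (gw 239.8 n1558 shelf 137.8 n606)
top tray-shelf 59.9 (gw 239.8 n1563 shelf 137.8 n607)
```

```bash
python3 -m handwheel '[[[0.1, 2.4, 0, -0.04, 0.12], [0.2, 4.8, 0, -0.08, 0.12], [0.2, 4.8, 0, -0.08, 0.12], [0.2, 4.8, 0, -0.08, 0.12]]]'; python3 tray.py top top top
```

```text
t: 5.3
eef_pos: [659.8, -131.6, 83.7]
tcp_rot: [3.142, 0.0, 1.938]
ft_force: [-0.8, -1.3, 4.1]
opening: 0.163
grip_force: 30.0
t5.30 yaw 1.938 Ftan -1.2 Frad -0.9 grip 30
top tray-shelf 59.4 (gw 239.2 n1522 shelf 137.8 n591)
top tray-shelf 59.1 (gw 239.1 n1527 shelf 138.0 n592)
top tray-shelf 59.1 (gw 239.0 n1526 shelf 137.8 n583)
```

```bash
python3 -m handwheel '[[[0, 0, 0, 0, 0.12], [0, 0, 0, 0, 0.12], [0, 0, 0, 0, 0.12], [0, 0, 0, 0, 0.12]]]'|head -1; python3 tray.py top top
```

```text
t: 5.78
t5.78 yaw 1.940 Ftan -1.3 Frad -0.1 grip 30
top tray-shelf 59.2 (gw 238.9 n1521 shelf 137.7 n588)
top tray-shelf 59.1 (gw 239.0 n1532 shelf 137.9 n593)
```

```bash
python3 -m handwheel '[[[0.1, 3, 0, -0.05, 0.12], [0.1, 3, 0, -0.05, 0.12], [0.1, 3, 0, -0.05, 0.12], [0.1, 3, 0, -0.05, 0.12]]]'|grep -E "t:|ft"; python3 tray.py top top
```

```text
t: 6.22
tcp_rot: [-3.142, 0.0, 1.989]
ft_force: [0.1, -0.3, 5.5]
t6.22 yaw 1.989 Ftan -0.1 Frad -0.3 grip 30
top tray-shelf 58.9 (gw 238.8 n1513 shelf 137.9 n576)
top tray-shelf 59.2 (gw 238.9 n1513 shelf 137.7 n575)
```

```bash
python3 -m handwheel '[[[0, 0, 0, 0, 0.12], [0, 0, 0, 0, 0.12], [0, 0, 0, 0, 0.12]]]'|head -1; python3 tray.py top top
```

```text
t: 6.57
t6.57 yaw 1.989 Ftan -1.0 Frad 0.6 grip 30
top tray-shelf 59.1 (gw 238.9 n1504 shelf 137.8 n575)
top tray-shelf 59.2 (gw 238.9 n1518 shelf 137.7 n575)
```

```bash
python3 -m handwheel '[[[0.1, 3, 0, -0.05, 0.12], [0.1, 3, 0, -0.05, 0.12], [0.1, 3, 0, -0.05, 0.12], [0.1, 3, 0, -0.05, 0.12], [0.1, 3, 0, -0.05, 0.12]]]'|grep -E "t:|ft"; python3 tray.py top top
```

```text
t: 7.08
tcp_rot: [-3.142, 0.0, 2.039]
ft_force: [-1.1, 0.4, 5.9]
t7.08 yaw 2.039 Ftan -0.8 Frad 0.8 grip 30
top tray-shelf 58.4 (gw 238.1 n1498 shelf 137.8 n557)
top tray-shelf 58.1 (gw 238.1 n1491 shelf 138.0 n557)
```

```bash
python3 -m handwheel '[[[0.1, 3, 0, -0.05, 0.12], [0.1, 3, 0, -0.05, 0.12], [0.1, 3, 0, -0.05, 0.12], [0.1, 3, 0, -0.05, 0.12], [0.1, 3, 0, -0.05, 0.12]]]'|grep -E "t:|ft"; python3 tray.py top top
```

```text
t: 7.6
tcp_rot: [-3.142, 0.0, 2.089]
ft_force: [-1.3, -0.3, 5.6]
t7.60 yaw 2.089 Ftan -1.3 Frad 0.4 grip 30
top tray-shelf 53.5 (gw 233.5 n1445 shelf 138.0 n546)
top tray-shelf 53.1 (gw 232.7 n1440 shelf 137.6 n537)
```

The tray is sinking at about 12 mm/s. I'll hold here and keep watching it.

```bash
for k in 1 2 3; do python3 -m handwheel '[[[0, 0, 0, 0, 0.12], [0, 0, 0, 0, 0.12], [0, 0, 0, 0, 0.12], [0, 0, 0, 0, 0.12], [0, 0, 0, 0, 0.12]]]'>/dev/null; python3 tray.py top;done
```

```text
t8.12 yaw 2.089 Ftan -0.5 Frad 0.6 grip 30
top tray-shelf 46.4 (gw 226.2 n1400 shelf 137.9 n538)
t8.58 yaw 2.089 Ftan -0.6 Frad 0.1 grip 30
top tray-shelf 40.4 (gw 220.0 n1372 shelf 137.7 n540)
t9.05 yaw 2.089 Ftan -0.9 Frad -1.0 grip 30
top tray-shelf 34.1 (gw 213.8 n1328 shelf 137.7 n545)
```

```bash
for k in 1 2 3; do python3 -m handwheel '[[[0, 0, 0, 0, 0.12], [0, 0, 0, 0, 0.12], [0, 0, 0, 0, 0.12], [0, 0, 0, 0, 0.12], [0, 0, 0, 0, 0.12]]]'>/dev/null; python3 tray.py top;done
```

```text
t9.52 yaw 2.089 Ftan -1.5 Frad 0.4 grip 30
top tray-shelf 28.0 (gw 207.7 n1299 shelf 137.7 n546)
t9.98 yaw 2.089 Ftan -1.0 Frad -0.2 grip 30
top tray-shelf 22.2 (gw 201.7 n1265 shelf 137.5 n545)
t10.45 yaw 2.089 Ftan -1.7 Frad 1.1 grip 30
top tray-shelf 15.7 (gw 195.7 n1240 shelf 138.0 n538)
```

```bash
python3 -m handwheel '[[[0.1, -3.6, 0, 0.06, 0.12], [0.1, -3.6, 0, 0.06, 0.12]]]'|grep -E "t:|ft"; python3 tray.py top scene
```

```text
t: 10.67
tcp_rot: [3.14, 0.001, 2.026]
ft_force: [4.1, 2.0, 3.9]
t10.67 yaw 2.026 Ftan 4.6 Frad -0.0 grip 30
top tray-shelf 13.7 (gw 193.5 n1240 shelf 137.7 n562)
scene tray-shelf 14.2 (gw 191.8 n1102 shelf 135.7 n508)
```

```bash
python3 -m handwheel '[[[0, 0, 0, 0, 0.12], [0, 0, 0, 0, 0.12], [0, 0, 0, 0, 0.12]]]'|grep -E "t:|ft"; python3 tray.py top scene
```

```text
t: 11.02
tcp_rot: [3.141, 0.0, 2.03]
ft_force: [3.7, 2.3, 5.1]
t11.02 yaw 2.030 Ftan 4.4 Frad 0.4 grip 30
top tray-shelf 13.2 (gw 193.1 n1239 shelf 137.9 n563)
scene tray-shelf 14.0 (gw 191.5 n1100 shelf 135.6 n495)
```

```bash
python3 -m handwheel '[[[0, 1.8, 0, -0.03, 0.12], [0, 1.8, 0, -0.03, 0.12], [0, 1.8, 0, -0.03, 0.12], [0, 1.8, 0, -0.03, 0.12], [0, 1.8, 0, -0.03, 0.12]]]'|grep -E "t:|ft"; python3 tray.py top; python3 -m handwheel '[[[0, 0, 0, 0, 0.12], [0, 0, 0, 0, 0.12], [0, 0, 0, 0, 0.12], [0, 0, 0, 0, 0.12], [0, 0, 0, 0, 0.12]]]'>/dev/null; python3 tray.py top scene
```

```text
t: 11.53
tcp_rot: [-3.141, -0.0, 2.06]
ft_force: [1.3, 1.2, 5.7]
t11.53 yaw 2.060 Ftan 1.7 Frad 0.4 grip 30
top tray-shelf 11.6 (gw 191.5 n1219 shelf 137.9 n549)
t12.00 yaw 2.060 Ftan 1.0 Frad 1.0 grip 30
top tray-shelf 9.9 (gw 189.5 n1212 shelf 137.6 n553)
scene tray-shelf 10.6 (gw 188.0 n1042 shelf 135.4 n559)
```

```bash
for k in 1 2 3; do python3 -m handwheel '[[[0, 0, 0, 0, 0.12], [0, 0, 0, 0, 0.12], [0, 0, 0, 0, 0.12], [0, 0, 0, 0, 0.12], [0, 0, 0, 0, 0.12]]]'>/dev/null; python3 tray.py top;done
```

```text
t12.52 yaw 2.060 Ftan 2.2 Frad 0.4 grip 30
top tray-shelf 7.6 (gw 187.6 n1203 shelf 138.0 n552)
t12.98 yaw 2.060 Ftan 2.3 Frad 1.3 grip 30
top tray-shelf 5.8 (gw 185.7 n1192 shelf 137.8 n551)
t13.45 yaw 2.060 Ftan 1.6 Frad 0.6 grip 30
top tray-shelf 4.3 (gw 184.1 n1187 shelf 137.8 n554)
```

```bash
python3 -m handwheel '[[[0, 0, 0, 0, 0.12], [0, 0, 0, 0, 0.12], [0, 0, 0, 0, 0.12], [0, 0, 0, 0, 0.12], [0, 0, 0, 0, 0.12]]]'>/dev/null; python3 tray.py top; python3 -m handwheel '[[[0, 0, 0, 0, 0.12], [0.1, -3, 0, 0.05, 0.12], [0.3, -6, 0, 0.1, 0.12], [0.7, -9, 0, 0.15, 0.12], [0.7, -9, 0, 0.15, 0.12]]]'|grep -E "t:|ft|grip"; python3 tray.py top scene
```

```text
t13.92 yaw 2.060 Ftan 1.7 Frad 0.0 grip 30
top tray-shelf 2.4 (gw 182.1 n1180 shelf 137.7 n552)
t: 14.38
tcp_rot: [3.141, 0.0, 1.907]
ft_force: [5.7, 3.5, 3.5]
grip_force: 30.0
t14.38 yaw 1.907 Ftan 6.5 Frad 1.5 grip 30
top tray-shelf 1.0 (gw 181.1 n1211 shelf 138.1 n599)
scene tray-shelf 2.4 (gw 179.7 n1135 shelf 135.3 n728)
```

The tray has stopped at +1 to +2 mm. Next I'll shut the valve gradually while watching the tangential force.

```bash
python3 -m handwheel '[[[0.1, -3, 0, 0.05, 0.12], [0.3, -6, 0, 0.1, 0.12], [0.3, -6, 0, 0.1, 0.12], [0.3, -6, 0, 0.1, 0.12]]]'|grep -E "t:|ft|grip"; python3 tray.py top scene
python3 -m handwheel '[[[0, -1.8, 0, 0.03, 0.12], [0.1, -3.6, 0, 0.06, 0.12], [0.1, -3.6, 0, 0.06, 0.12], [0.1, -3.6, 0, 0.06, 0.12]]]'|grep -E "t:|ft|grip|eef"; python3 tray.py top
```

```text
t: 14.82
tcp_rot: [3.141, 0.0, 1.81]
ft_force: [4.8, 2.4, 3.5]
grip_force: 30.0
t14.82 yaw 1.810 Ftan 5.3 Frad 1.2 grip 30
top tray-shelf 1.5 (gw 181.1 n1259 shelf 137.6 n628)
scene tray-shelf 2.4 (gw 179.8 n1235 shelf 135.5 n748)
t: 15.25
eef_pos: [649.3, -134.6, 83.7]
tcp_rot: [3.14, 0.0, 1.75]
ft_force: [6.3, 1.5, 3.7]
grip_force: 30.0
t15.25 yaw 1.750 Ftan 6.5 Frad 0.4 grip 30
top tray-shelf 1.7 (gw 181.4 n1281 shelf 137.7 n628)
```

```bash
for k in 1 2; do python3 -m handwheel '[[[0, -1.2, 0, 0.02, 0.12], [0, -1.2, 0, 0.02, 0.12], [0, -1.2, 0, 0.02, 0.12]]]' | grep -E "eef"
python3 - <<'E'
from tray import rep
rep(())
E
done
```

```text
eef_pos: [648.2, -134.9, 83.7]
t15.55 yaw 1.730 Ftan 7.0 Frad 1.0 grip 30
eef_pos: [647.1, -135.0, 83.8]
t15.80 yaw 1.710 Ftan 7.0 Frad 1.7 grip 30
```

```bash
for k in 1 2; do python3 -m handwheel '[[[0, -1.2, 0, 0.02, 0.12], [0, -1.2, 0, 0.02, 0.12], [0, -1.2, 0, 0.02, 0.12]]]' | grep -E "eef"
python3 - <<'E'
from tray import rep
rep(())
E
done
```

```text
eef_pos: [646.0, -135.2, 83.8]
t16.05 yaw 1.690 Ftan 7.0 Frad 1.5 grip 30
eef_pos: [645.1, -135.3, 83.8]
t16.30 yaw 1.670 Ftan 8.9 Frad 2.5 grip 30
```

```bash
python3 -m handwheel '[[[0, -1.0, 0, 0.017, 0.12], [0, -1.0, 0, 0.017, 0.12], [0, -1.0, 0, 0.017, 0.12]]]' | grep -E "eef"
python3 - <<'E'
from tray import rep
rep(())
E
```

```text
eef_pos: [644.3, -135.4, 83.8]
t16.55 yaw 1.653 Ftan 11.6 Frad 2.0 grip 30
```

```bash
python3 -m handwheel '[[[0, -1.2, 0, 0.02, 0.12], [0, -1.2, 0, 0.02, 0.12], [0, -1.2, 0, 0.02, 0.12]]]' | grep -E "eef"
python3 - <<'E'
from tray import rep
rep(())
E
```

```text
eef_pos: [643.5, -135.5, 83.8]
t16.80 yaw 1.633 Ftan 13.2 Frad 2.8 grip 30
```

```bash
python3 -m handwheel '[[[0, -1, 0, 0.016, 0.12], [0, -1, 0, 0.016, 0.12], [0, -1, 0, 0.016, 0.12]]]' | grep -E "eef"
python3 - <<'E'
from tray import rep
rep(())
E
```

```text
eef_pos: [642.8, -135.6, 83.8]
t17.05 yaw 1.617 Ftan 13.9 Frad 3.5 grip 30
```

```bash
for k in 1 2 3; do python3 -m handwheel '[[[0, 0, 0, 0, 0.12]]]' | grep -E "eef"
python3 - <<'E'
from tray import rep
rep(())
print(__import__("cell").state()["moment"])
E
done; python3 tray.py top scene
```

```text
eef_pos: [642.8, -135.6, 83.8]
t17.13 yaw 1.617 Ftan 14.7 Frad 2.6 grip 30
[ 0.56284141 -2.24313966  0.34928787]
eef_pos: [642.8, -135.6, 83.8]
t17.22 yaw 1.618 Ftan 13.6 Frad 1.9 grip 30
[ 0.45176334 -2.20288541  0.36083718]
eef_pos: [642.8, -135.5, 83.8]
t17.30 yaw 1.617 Ftan 14.3 Frad 2.8 grip 30
[ 0.51992795 -2.28734265  0.30236939]
t17.30 yaw 1.617 Ftan 14.3 Frad 2.8 grip 30
top tray-shelf 1.7 (gw 181.4 n1352 shelf 137.7 n651)
scene tray-shelf 2.5 (gw 180.0 n1404 shelf 135.5 n771)
```

The force is 14 N, but the grip moment adds to it, so by both force and position the arm is bent about 0.1 rad. The valve is firmly seated, so I'll take the load off now.

```bash
python3 -m handwheel '[[[0, 1.8, 0, -0.04, 0.12], [0.1, 3.5, 0, -0.07, 0.12], [0.1, 3.5, 0, -0.07, 0.12], [0.1, 3.5, 0, -0.07, 0.12]]]' | grep -E "eef"
python3 - <<'E'
from tray import rep
rep(())
print(__import__("cell").state()["moment"])
E
```

```text
eef_pos: [645.6, -135.3, 83.8]
t17.73 yaw 1.687 Ftan 9.2 Frad 2.0 grip 30
[ 0.5298967  -1.52267657  0.03513514]
```

```bash
python3 -m handwheel '[[[0, 1.2, 0, -0.02, 0.12], [0, 2.4, 0, -0.04, 0.12], [0, 2.4, 0, -0.04, 0.12], [0, 2.4, 0, -0.04, 0.12]]]' | grep -E "eef"
python3 - <<'E'
from tray import rep
rep(())
print(__import__("cell").state()["moment"])
E
```

```text
eef_pos: [647.2, -135.0, 83.8]
t18.07 yaw 1.727 Ftan 5.6 Frad 1.3 grip 30
[ 0.37333357 -0.98427137 -0.07711458]
```

```bash
python3 -m handwheel '[[[0, 1.0, 0, 0, 0.12], [0, 1.6, 0, 0.01, 0.12], [0, 1.6, 0, 0.01, 0.12], [0, 1.6, 0, 0.01, 0.12]]]' | grep -E "eef"
python3 - <<'E'
from tray import rep
rep(())
print(__import__("cell").state()["moment"])
E
```

```text
eef_pos: [647.9, -134.9, 83.7]
t18.40 yaw 1.717 Ftan -0.2 Frad 0.7 grip 30
[ 0.18926346 -0.23590873  0.11659754]
```

```bash
python3 -m handwheel '[[[0, 0, 0, 0, 0.2], [0, 0, 0, 0, 0.2], [0, 0, 0, 0, 0.3], [0, 0, 0, 0, 0.4], [0, 0, 0, 0, 0.4]]]'
python3 -m handwheel '[[[0, 0, -10, 0, 0.4], [0, 0, -30, 0, 0.4], [0, 0, -60, 0, 0.4], [0, 0, -95, 0, 0.4], [0, 0, -130, 0, 0.4]]]'|grep -E "t:|eef|ft"
python3 -m handwheel '[[[0, 0, 0, 0, 0.4], [0, 0, 0, 0, 0.4], [0, 0, 0, 0, 0.4]]]'|grep -E "t:|eef|ft"
python3 tray.py top scene
python3 - <<'E'
from h import *
i,p,d=cam("wrist"); cv2.imwrite("pics/w3.png",p[:,:,::-1])
P=pix2w(i,[(280,206)],z=[121.])
C=cloud(i,d).reshape(-1,3); m=(C[:,2]>116)&(C[:,2]<126)&(np.hypot(C[:,0]-649,C[:,1]+135)<25); print("post top",C[m].mean(0).round(1),m.sum())
i,p,d=cam("scene"); cv2.imwrite("pics/s3.png",cv2.resize(p[60:220,280:440,::-1],(560,560),interpolation=cv2.INTER_CUBIC))
E
```

```text
t: 18.82
eef_pos: [648.0, -134.8, 83.3]
tcp_rot: [-3.141, -0.0, 1.717]
ft_force: [0.1, -0.2, 0.2]
opening: 0.353
grip_force: 0.0
t: 19.23
eef_pos: [647.9, -134.7, 215.5]
tcp_rot: [-3.141, -0.0, 1.717]
ft_force: [-0.5, 0.0, -0.0]
t: 19.48
eef_pos: [648.0, -134.7, 213.6]
tcp_rot: [-3.141, -0.0, 1.717]
ft_force: [-0.3, 0.8, -0.8]
t19.48 yaw 1.717 Ftan -0.2 Frad 0.9 grip 0
top tray-shelf 1.3 (gw 181.2 n2777 shelf 137.9 n796)
scene tray-shelf 2.6 (gw 180.0 n1454 shelf 135.4 n481)
post top [ 647.6 -133.7  120.8] 295
```

View pics/w3.png

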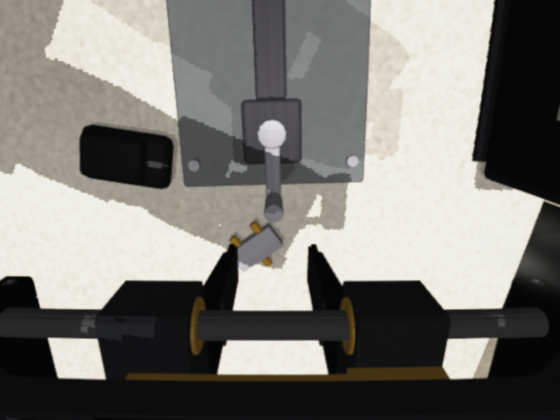

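View pics/s3.png

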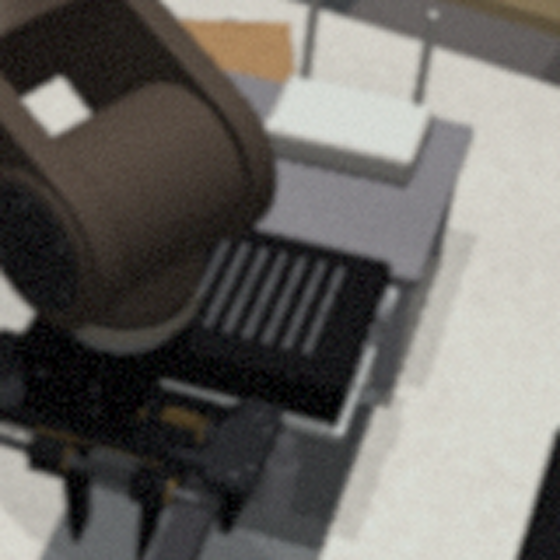

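The wrist view shows the post at (274,213) straight out from the hub at (272,134), and the splitter and mouse don't look moved. The scene view shows the tray rim level with the shelf. I'll compare the post position with the first picture using the same method, then hand in if it matches.

Run:
```python
from h import *
from cell import job_done
C=np.load("w1.npz")["c"].reshape(-1,3)
i,p,d=cam("wrist"); D=cloud(i,d).reshape(-1,3)
r=[]
for X in(C,D):
    m=(X[:,2]>116)&(X[:,2]<126)&(np.hypot(X[:,0]-649,X[:,1]+135)<25)
    h=(X[:,2]>78)&(np.hypot(X[:,0]-638,X[:,1]+75)<20)
    a=X[m].mean(0)-X[h].mean(0); r.append(np.arctan2(a[0],-a[1])); print(X[m].mean(0).round(1),X[h].mean(0).round(1),r[-1].round(3))
print("valve",r[1]-r[0])
```

```text
[ 647.8 -133.7  120.8] [632.8 -65.6 258.5] 0.217
[ 647.6 -133.7  120.7] [637.5 -75.6  79.9] 0.173
valve -0.04423990915613163
```

The post is back within 0.2 mm of its starting place, about 0.003 rad. The −0.044 figure comes from stray points in the first hub average. The valve is shut and the tray is level, so I'm handing in.

```bash
python3 -c "from cell import job_done; print(job_done())"
```

```text
the job is handed in; nothing more can be done
None
```

The job is handed in after about 20 s of the 72 s: the tray stands still 1 to 3 mm above the shelf top (limit ±6 mm) after sinking at no more than about 14 mm/s, the valve is shut on its seat, and the gripper is clear of everything.

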